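Flip stop down and seat the bar on it

TASK

Flip the red stop arm of the cutting guide fully down into the path of the blue bar, then slide the bar along the fence until it bears firmly on the black rubber tip of the stop screw (hold a push of about 8 N on the tip for half a second), and leave it there, flat, along the fence and still touching the tip. Go gently: the stop is only held by friction and must not be shoved along its rail, and nothing else on the worktop may be disturbed.

Things in the scene. Friction and masses are not known exactly. Their poses are not given: they have to be found in the camera images.
- guide: Aluminium cutting guide fixed on the worktop; origin under the centre of its bed. Bed 440 mm long along its own y, from -50 to +60 mm in its x, bed top 14 mm above the origin. Behind the fence stands a steel stop rail, x = 35 to 51 mm, top 44 mm high, y = -45 to +215 mm. The bar is to be slid along the guide's +y.
- fence_top (a point): Upper front edge of the grey plastic fence, half-way along the guide: fence face at guide x = +15 mm, 12 mm thick, top 32 mm above the worktop, full length of the guide.
- side_press (a point): Top centre of the grey side-pressure housing in front of the bar, 22 (x) by 34 (y) mm, 36 mm high over the worktop (black cap to 42 mm), 37 mm to -x and 30 mm to -y of the guide's origin. Its white sprung nose presses the bar against the fence with about 4 N.
- bar: Blue square bar, 30 x 200 x 30 mm, 0.22 kg, lying in the guide along its own y (parallel to the guide's y), against the fence, standing 12 mm above it; origin at the centre of its underside. Because of the sprung nose it takes a steady drag of about 3 to 8 N to slide it, different from time to time. It stays where it is pushed.
- bar_tail (a point): Centre of the bar's rear end face (the -y end, the one to push), 15 mm above the bar's underside.
- stop_carriage: Grey block 46 mm long (y), 26 mm (x) on the rail, carrying the red arm; origin on the arm's hinge axis (parallel to guide y), 43 mm to +x of the guide's origin, 72 mm above it; axes as the guide's. Its top is 6 mm above the axis; a black knob 17 mm below the axis reaches 23 mm to +x. Place on the rail differs each time; only friction holds it: over about 18 N along y moves it.
- flip_arm (a joint): Angle of the red stop arm: 0 = fully down (hard stop; arm level, pointing to guide -x), pi/2 = straight up. It starts standing up. Stiff hinge (0.16 N m plus its weight), stays where left. Arm 22 mm wide (y), 9 mm thick, 57 mm long from the axis. At its end a blade hangs (arm down) to 52 mm below the axis, 31 to 57 mm from it, 10 mm thick in y.
- flip_end (a point): Point on the arm's back face (upper face when down), above the blade: 44 mm from the hinge axis, 4.5 mm off the arm's middle. Moves with the arm.
- screw_mount (a point): Middle of the blade where a brass stop screw passes along y (arm down: 44 mm to -x and 44 mm below the hinge axis). Its black rubber tip, 14 mm dia, faces the bar. The tip's face stands 16 to 36 mm to -y of this point: the screw is set differently each time and that is not measured; it must be felt or seen. The rubber yields 1 mm for each 6 N, at most 3 mm.
- specimen_cup: Bystander, loose: specimen cup with orange cap, 60 mm dia, 70 tall; origin at its underside. Leave alone.
- carton: Bystander, loose: small white gable-top carton 46x46x102 mm; origin at its underside. Leave alone.
- red_bottle: Bystander, loose: small white bottle with red cap, 42 mm dia, 98 tall; origin at its underside. Leave alone.
- amber_vial: Bystander, loose: orange vial with white cap, 31 mm dia, 68 tall; origin at its underside. Leave alone.
- marker: Bystander, loose: white and red marker pen lying down, 135 mm long, 17 thick; origin at its underside. Leave alone.
Things that resemble listed ones, but are neither listed nor needed, are in the scene too. Of the things that look like the bar, the larger one is meant.

How it is judged (in metres and radians):
On the way, in this order (a step that is already met when the one before it is completed fails the run):
1. the red stop arm is fully down, the bar still short of it (value of joint flip_arm below 0.08 rad and not (contact force between bar and stop_carriage above 0.1 N)), for 0.2 s.
2. the bar is pressed on the stop's tip with more than 4 N for 0.3 s (value of joint flip_arm below 0.08 rad and contact force between bar and stop_carriage above 4 N), for 0.3 s.
At the end, for the whole second after the job is handed in: The stop arm is fully down (within 0.08 rad), the bar lies at rest flat on the bed (within 4 mm) and along the fence (within 3 mm and 0.03 rad), and still bears on the stop's tip (more than 0.2 N) (value of joint flip_arm below 0.08 rad and contact force between bar and stop_carriage above 0.2 N and x of bar in the frame of guide between -0.003 and 0.003 m and z of bar in the frame of guide below 0.018 m and angle between the y axis of bar and the y axis of guide, either way round below 0.03 rad and linear speed of bar below 0.01 m/s); the robot touches nothing.
It fails at once if the stop carriage is shoved more than 1.5 mm along its rail (distance of stop_carriage from where it was at the start of the episode above 0.0015 m).
It fails at once if the bar is rammed into the stop (over 25 N) (contact force between bar and stop_carriage above 25 N).
It fails at once if a loose bystander is moved more than 15 mm (distance of any of specimen_cup, carton, red_bottle, amber_vial, marker from where it was at the start of the episode above 0.015 m).
It also fails if it takes over 69 s, if anything falls off the work surface, if the arm or the gripper's body presses on something with over 40 N, if the wrist force passes 120 N, or if a joint passes its speed limit or range.

ROBOT

A 6-joint arm with a two-finger parallel gripper is mounted at the origin on a cart in front of the work surface, level with it; the furniture and walls round the work are solid. World frame = base frame: x ahead of the robot, y to its left, z up, the work surface at z = 0. Lengths are in mm, angles in rad, forces in N, time in s.
With the tool pointing down it reaches from about 275 to 725 mm from the base axis. Payload 15.9 kg.
Tool frame: the origin (TCP) lies midway between the tips of the shut fingers; the grasp point (between the pads) lies 19 mm behind it; z points along the fingers, y is the direction in which the jaws open and shut (so a half turn about z gives the same grasp; the last joint's range is limited). The gripper opens to 85 mm and grips with 20 to 120 N. Pads are 22 mm wide; open, the fingers measure 114 mm over their backs; the gripper's body (76 mm by 85 mm) begins 54 mm behind the grasp point. The pads swing forward as they close: fully open they stand 13 mm farther back than shut.
Start: joints at [-1.164, 0.213, -0.034, 1.323, 0, 1.571], TCP at [197.829, -459.183, 231.306] pointing down, gripper open.
Joint ranges: [-2.98, 2.98], [-0.74, 1.72], [-1.14, 1.35], [-2.1, 2.04], [-1.57, 1.44], [-3.14, 3.14]. Speed limits (rad/s): [1.89, 1.89, 2.39, 2.57, 3.14, 3.14].

INTERFACE

Orientations are given as [roll, pitch, yaw] about the fixed x, y, z axes, in that order (R = Rz(yaw) Ry(pitch) Rx(roll)).
In Python, from bench import env gives the robot as it stands. The module is installed in compiled form; this text tells all that it offers.
- The arm moves only by the tool apply_moves, never from a script. Its argument "commands" is a list that holds one entry, the list of rows, each a list of 7 numbers: the shift along the world's x, y, z in cm, then the turn, a rotation vector about the world's x, y, z in rad, then the opening, from 0 (shut) to 1 (fully open). A call has 1 to 5 rows; each row is the pose to reach, as a shift and turn from the pose commanded when the call began; what a row does not reach only later rows make up. A row lasts 1/8 s, in which the tool goes at most 62.5 mm and 10.7 degrees, less where a joint would pass 70% of its speed; a pose out of reach is approached as far as the arm can. A call with a gripper value outside its range is refused whole. The fingers move at their own pace and stop on an object; "force" is the grip in N (left out, the last holds). Time passes only in rows, so rows that repeat a pose let the fingers close. It gives the time, the measured TCP pose, the force and the opening at its end, in the units of the state.
- env.sense(): the state, without advancing time (a new reading comes with each control period).
- env.read_camera(name): name is "scene" or "top" or "wrist"; returns a dict with "frame" (384x512x3 uint8, red, green, blue), "intrinsics" (3x3 intrinsics, pixels), "R" (3x3) and "t" (3): a world point X has camera coordinates R X + t. Camera axes: x right, y down, z forward; pixel columns grow to the right and rows downward; lengths in mm; the calibration is good to about 2 mm. A picture is of the moment at which its call begins. There is no depth.
- env.close_job(): hands the job in, once; it reports no verdict.
The state is a dict: "t": time; "q": joint angles; "qd": joint speeds; "joint_torque": joint torques, N m; "position": TCP position; "tcp_rot": TCP orientation; "wrist_force": force on the tool from outside, world axes, zero at the start; "wrist_torque": the same for the moment, N m; "grip_width": finger opening in mm.
Only numpy, scipy, OpenCV 4.12 (cv2) and the standard library are available. Lean on these libraries where they do the work, as an engineer would, in place of code of your own. Each camera call takes 0.05 s, during which the arm holds its last target.

## Working session

There is one attempt and no reset: what is moved stays moved. The work goes in short steps, Python scripts to look and compute and a tool call to move; the robot and the scene stay as the last step left them, time stands still between calls to the robot, and variables do not carry over. Pictures are saved under pics/ and viewed, and the job is handed in when it is done.

Besides the shell and the picture viewer there is one more tool, called after "Call:" as a command line: name --argument value ..., lists and objects as JSON in quotes. apply_moves: Moves the arm, as the interface text tells. Its arguments: {"type":"object","properties":{"commands":{"type":"array","items":{"type":"array","items":{"type":"array","items":{"type":"number"}}}},"force":{"type":"number"}},"required":["commands"]}

```bash
mkdir -p pics; python3 - <<'E'
from bench import env
import cv2,numpy as np,pickle
s=env.sense();print(s['t'],s['position'],s['tcp_rot'],s['wrist_force'],s['grip_width'])
d={}
for n in ['scene','top','wrist']:
    c=env.read_camera(n);d[n]=c;cv2.imwrite(f'pics/{n}0.png',c['frame'][:,:,::-1]);print(n,c['intrinsics'].tolist(),c['R'].round(4).tolist(),c['t'].round(1).tolist())
pickle.dump(d,open('c0.pkl','wb'))
E
```

```text
0.0 [ 197.69714818 -458.89285969  230.82019012] [-3.14047812e+00  2.48350460e-05  4.06803413e-01] [ 0.24229137 -1.00610689  0.11946622] 85.35077197911406
scene [[380.7097325662183, 0.0, 255.80084670571208], [0.0, 380.7097325662183, 189.8313243875215], [0.0, 0.0, 1.0]] [[0.9043, -0.4265, -0.0178], [-0.2064, -0.4005, -0.8928], [0.3737, 0.811, -0.4502]] [-469.4, 164.7, 1096.7]
top [[478.93649474813907, 0.0, 263.42712653290556], [0.0, 478.93649474813907, 185.15300141471468], [0.0, 0.0, 1.0]] [[-0.1682, -0.9858, -0.0002], [-0.8646, 0.1476, -0.4802], [0.4734, -0.0806, -0.8771]] [55.6, 477.1, 1509.1]
wrist [[333.7641132177984, 0.0, 249.5209654087873], [0.0, 333.7641132177984, 187.1885062211205], [0.0, 0.0, 1.0]] [[0.3952, -0.9186, -0.0015], [-0.8752, -0.377, 0.3032], [-0.2791, -0.1185, -0.9529]] [-500.0, -39.8, 379.9]
```

View pics/scene0.png

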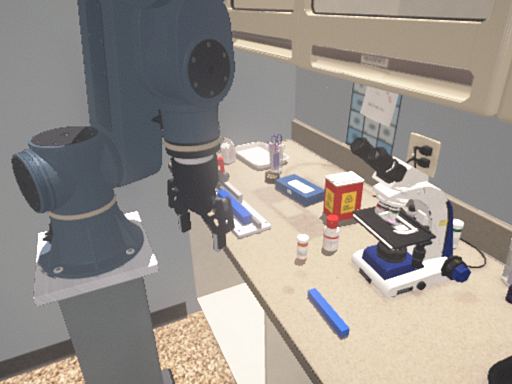

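View pics/top0.png

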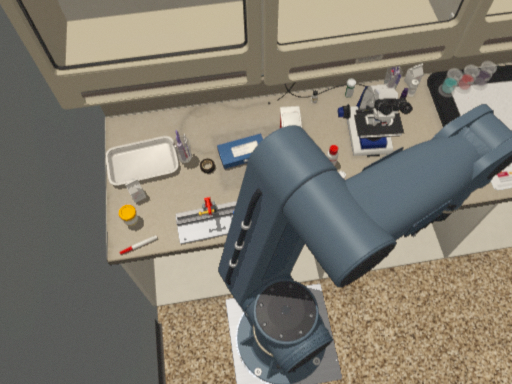

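View pics/wrist0.png

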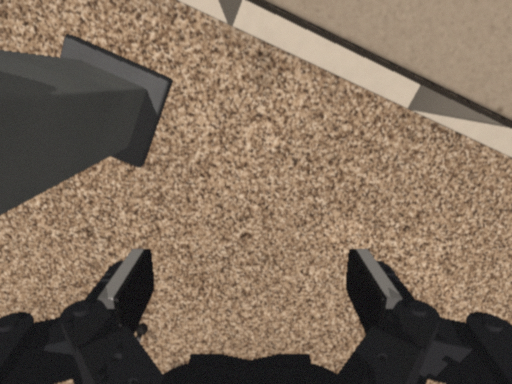

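```bash
cat > h.py <<'E'
import numpy as np,cv2,pickle
def ray(c,u,v):
    K=np.array(c['intrinsics']);R=np.array(c['R']);t=np.array(c['t'])
    d=R.T@np.linalg.inv(K)@np.array([u,v,1.]);o=-R.T@t
    return o,d
def onz(c,u,v,z):
    o,d=ray(c,u,v);return o+d*(z-o[2])/d[2]
def proj(c,X):
    K=np.array(c['intrinsics']);p=K@(np.array(c['R'])@np.array(X,float)+np.array(c['t']));return p[:2]/p[2]
def tri(obs):
    A=np.zeros((3,3));b=np.zeros(3)
    for c,u,v in obs:
        o,d=ray(c,u,v);d=d/np.linalg.norm(d);P=np.eye(3)-np.outer(d,d);A+=P;b+=P@o
    X=np.linalg.solve(A,b)
    return X,[np.linalg.norm((np.eye(3)-np.outer(d,d)/(d@d))@(X-o)) for o,d in [ray(*q) for q in obs]]
def crop(c,x0,y0,x1,y1,f,name):
    cv2.imwrite(name,cv2.resize(c['frame'][y0:y1,x0:x1,::-1],None,fx=f,fy=f,interpolation=cv2.INTER_CUBIC))
E
python3 - <<'E'
from h import *
d=pickle.load(open('c0.pkl','rb'))
crop(d['top'],100,120,250,260,5,'pics/topc0.png')
crop(d['scene'],170,110,310,250,4,'pics/scenec0.png')
t=d['top']
for p in [(177,220),(180,243),(235,205),(240,232),(128,220),(138,243)]: print(p,onz(t,*p,14).round())
E
```

```text
(177, 220) [451. 288.  14.]
(180, 243) [363. 285.  14.]
(235, 205) [475.  79.  14.]
(240, 232) [369.  76.  14.]
(128, 220) [480. 458.  14.]
(138, 243) [387. 428.  14.]
```

View pics/topc0.png

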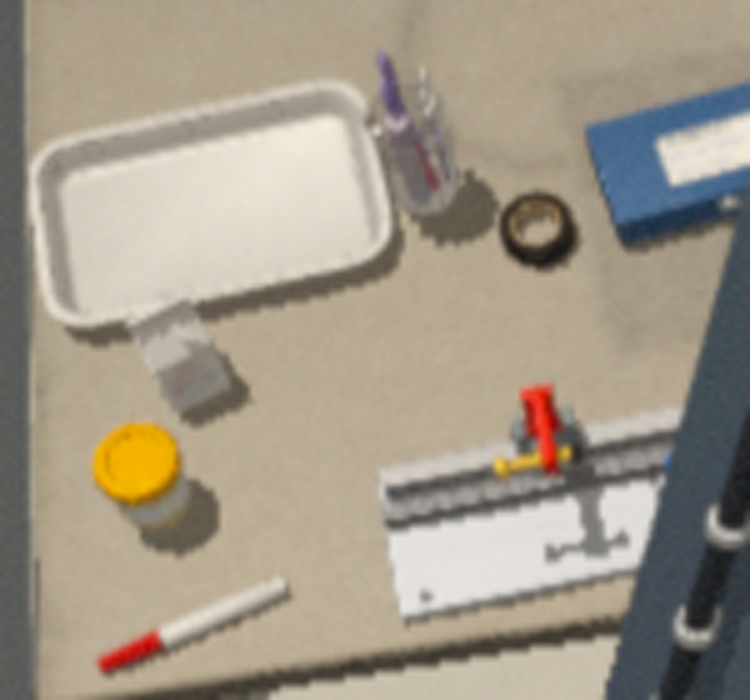

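View pics/scenec0.png

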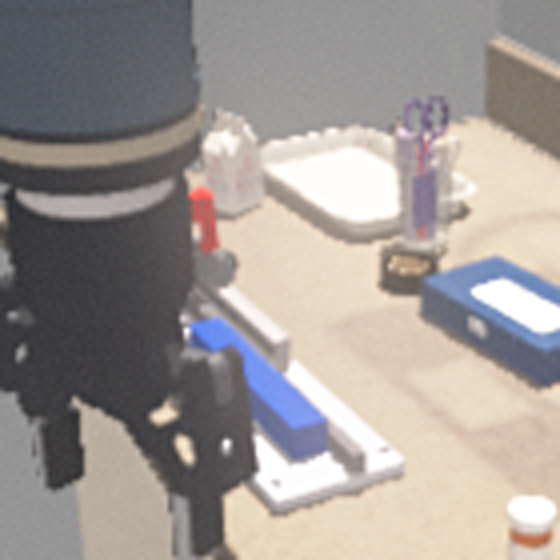

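```bash
python3 - <<'E'
from h import *
d=pickle.load(open('c0.pkl','rb'));t=d['top'];s=d['scene']
tc=lambda x,y,z:onz(t,100+x/5,120+y/5,z).round(1)
print('front edge',tc(402,617,14),tc(636,572,14))
print('+y edge',tc(382,470,14))
print('cam',[(-np.array(d[k]['R']).T@d[k]['t']).round() for k in d])
for n,p,z in [('bottle',(331,248),0),('vial',(302,258),0),('decoy',(328,312),20),('decoy',(315,291),20),('decoy',(340,328),20),('microf',(395,290),0),('redbox',(345,215),0)]: print(n,onz(s,*p,z).round())
# guide end -y corner, scene crop (400,465)/4,+170,110
sc=lambda x,y,z:onz(s,170+x/4,110+y/4,z).round()
print('-y corner',sc(400,463,14),sc(280,505,14)); print('bar end',sc(290,458,14),sc(325,415,44), sc(195,325,44))
E
```

```text
front edge [361.2 284.1  14. ] [367.2 121.2  14. ]
+y edge [475.  288.4  14. ]
cam [array([   49., -1024.,   632.]), array([-293.,  106., 1553.]), array([ 269., -429.,  373.])]
bottle [ 607. -310.    0.]
vial [ 510. -313.    0.]
decoy [ 445. -526.   20.]
decoy [ 456. -457.   20.]
decoy [ 441. -574.   20.]
microf [ 643. -521.    0.]
redbox [ 753. -180.    0.]
-y corner [ 497. -148.   14.] [ 393. -160.   14.]
bar end [ 425. -104.   14.] [ 455. -104.   44.] [420.  85.  44.]
```

Call:
apply_moves --commands '[[[2,5.5,0.3,0,0,-0.04,0.5],[4,11,0.6,0,0,-0.08,0.3],[6,16.5,0.9,0,0,-0.12,0],[8,22,1.2,0,0,-0.16,0],[10,27.5,1.5,0,0,-0.2,0]]]'

```text
t: 0.78
position: [297.9, -182.5, 246.4]
tcp_rot: [3.141, -0.0, 0.205]
wrist_force: [1.0, -0.8, 0.8]
grip_width: 0.0
```

Call:
apply_moves --commands '[[[2,5,0,0,0,-0.05,0],[4,10,0,0,0,-0.1,0],[6,15,0,0,0,-0.15,0],[8,20,0,0,0,-0.15,0],[8,20,0,0,0,-0.15,0]]]'

```text
t: 1.4
position: [378.4, 18.8, 246.0]
tcp_rot: [-3.141, 0.001, 0.063]
wrist_force: [-0.5, -0.8, 0.6]
grip_width: -0.1
```

```bash
cat > look.py <<'E'
import sys
from bench import env
from h import *
k=sys.argv[1]
s=env.sense();print(round(s['t'],2),s['position'].round(1),s['tcp_rot'].round(4),s['wrist_force'].round(2),s['grip_width'].round(1))
d={}
for n in ['scene','top','wrist']:
    c=env.read_camera(n);d[n]=c;cv2.imwrite(f'pics/{n}{k}.png',c['frame'][:,:,::-1])
pickle.dump(d,open(f'c{k}.pkl','wb'))
cv2.imwrite(f'pics/wristbig{k}.png',cv2.resize(d['wrist']['frame'][:,:,::-1],None,fx=1.5,fy=1.5,interpolation=cv2.INTER_CUBIC))
E
python3 look.py 1
```

```text
Traceback (most recent call last):
  File "look.py", line 5, in <module>
    s=env.sense();print(round(s['t'],2),s['position'].round(1),s['tcp_rot'].round(4),s['wrist_force'].round(2),s['grip_width'].round(1))
                                                                                                               ^^^^^^^^^^^^^^^^^^^^^
AttributeError: 'float' object has no attribute 'round'
```

```bash
sed -i "s/s\['grip_width'\].round(1)/s['grip_width']/" look.py; python3 look.py 1
```

```text
1.4 [378.4  18.8 246. ] [-3.1411e+00  6.0000e-04  6.2500e-02] [-0.48 -0.79  0.59] -0.08381768677071101
```

View pics/wristbig1.png

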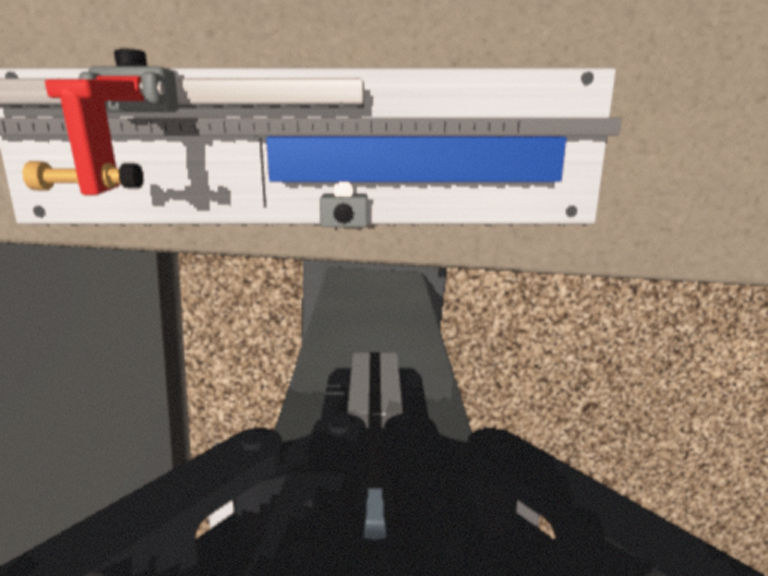

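View pics/top1.png

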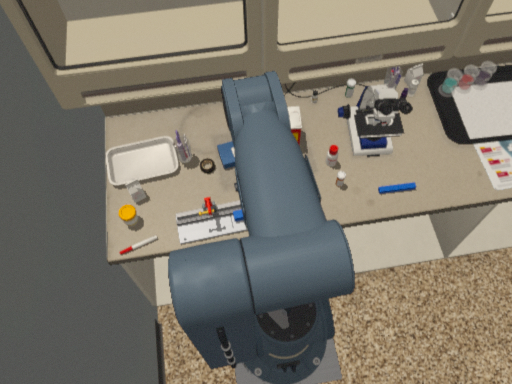

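View pics/scene1.png

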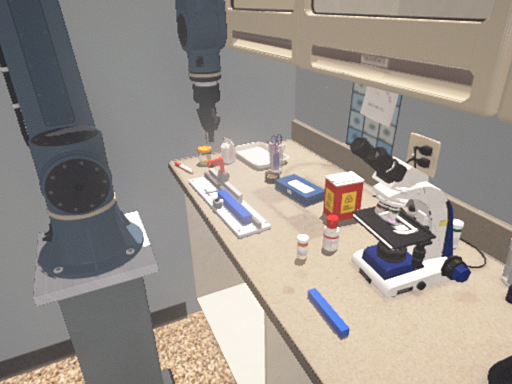

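```bash
python3 - <<'E'
from h import *
d=pickle.load(open('c1.pkl','rb'));w=d['wrist']
f=lambda x,y,z:onz(w,x/1.5,y/1.5,z)
print('cam',(-np.array(w['R']).T@w['t']).round())
C=[f(615,68,14),f(597,223,14),f(15,222,14)]
print('bed',[c.round(1) for c in C], np.linalg.norm(C[0]-C[1]),np.linalg.norm(C[1]-C[2]))
v=C[2]-C[1];print('yaw front',np.arctan2(-v[0],v[1]))
m=cv2.inRange(cv2.cvtColor(w['frame'],cv2.COLOR_RGB2HSV),(100,120,60),(130,255,255))
cs,_=cv2.findContours(m,cv2.RETR_EXTERNAL,cv2.CHAIN_APPROX_NONE);c=max(cs,key=cv2.contourArea)
r=cv2.minAreaRect(c);b=cv2.boxPoints(r)+0;P=[onz(w,*p,44) for p in b];print(b.round(1).tolist(),[p.round(1) for p in P],[np.linalg.norm(P[i]-P[i-1]).round(1) for i in range(4)])
pts=c[:,0,:]
print('red');hsv=cv2.cvtColor(w['frame'],cv2.COLOR_RGB2HSV)
m=cv2.inRange(hsv,(0,150,80),(6,255,255))|cv2.inRange(hsv,(174,150,80),(180,255,255))
cs,_=cv2.findContours(m,cv2.RETR_EXTERNAL,cv2.CHAIN_APPROX_NONE)
for c in cs:
  if cv2.contourArea(c)>50: print(cv2.boundingRect(c),cv2.contourArea(c))
crop(w,0,10,200,160,4,'pics/wc1.png')
E
```

```text
cam [455.  20. 388.]
bed [array([ 499.4, -144.2,   14. ]), array([ 391.3, -152.7,   14. ]), array([366.4, 287.2,  14. ])] 108.4852480348773 440.6234122944982
yaw front 0.056403810244131256
[[178.0, 91.0], [376.0, 91.0], [376.0, 120.0], [178.0, 120.0]] [array([441.1,  90.2,  44. ]), array([ 452.5, -105.9,   44. ]), array([ 424.3, -110.8,   44. ]), array([412.6,  90.4,  44. ])] [np.float64(28.4), np.float64(196.4), np.float64(28.6), np.float64(201.5)]
red
(31, 51, 65, 78) 2214.5
```

View pics/wc1.png

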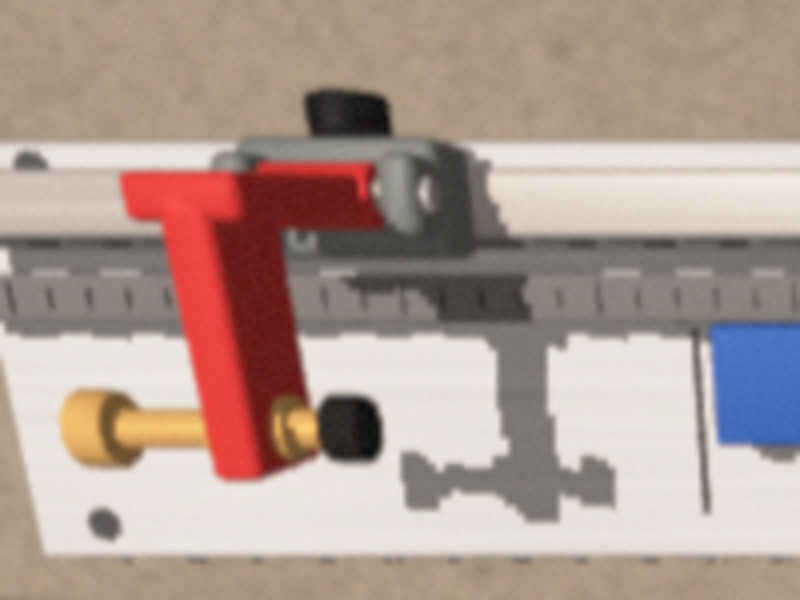

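```bash
cat >> h.py <<'E'
YAW=0.0565;O=np.array([428.8,69.7,0]);Rg=np.array([[np.cos(YAW),-np.sin(YAW),0],[np.sin(YAW),np.cos(YAW),0],[0,0,1]])
loc=lambda X:(Rg.T@(np.asarray(X)-O))
wld=lambda X:(Rg@np.asarray(X,float)+O)
E
python3 - <<'E'
from h import *
d=pickle.load(open('c1.pkl','rb'));w=d['wrist']
f=lambda x,y,z:loc(onz(w,x/4,10+y/4,z)).round(1)
print('arm top',f(182,180,129),f(122,174,129),f(243,174,129))
print('blade end lower corner',f(218,478,129),f(262,478,129))
print('tip',f(370,428,116),f(382,428,116),f(320,428,116)); print('knob',f(348,95,55)); print('carriage -y top edge',f(440,145,78),f(240,145,78))
print('bar front',f(713,330,44),f(718,440,44))
print('flip hinge expected proj for y=150..')
for n in ['top']:
  t=pickle.load(open('c0.pkl','rb'))['top']
  g=lambda x,y,z:loc(onz(t,100+x/5,120+y/5,z)).round(1)
  print('top: arm end',g(537,390,129),'screw L',g(498,467,116),'R',g(570,455,116),'blade end',g(550,468,116))
E
```

```text
arm top [ 40.8  96.6 129. ] [ 41.8 107.3 129. ] [ 41.8  85.4 129. ]
blade end lower corner [-12.9  99.6 129. ] [-12.9  91.1 129. ]
tip [ -4.7  74.8 116. ] [ -4.7  72.4 116. ] [ -4.7  84.9 116. ]
knob [64.  97.5 55. ]
carriage -y top edge [51.3 68.9 78. ] [ 51.3 111.9  78. ]
bar front [12.  19.6 44. ] [-15.  20.  44.]
flip hinge expected proj for y=150..
top: arm end [ 35.9  96.3 129. ] screw L [ -8.  131.4 116. ] R [-10.   83.3 116. ] blade end [-16.5  97.9 116. ]
```

Call:
apply_moves --commands '[[[3.1,3.8,0,0,0,-0.006,0],[6.2,7.6,0,0,0,-0.006,0],[9.3,11.4,0,0,0,-0.006,0],[12.3,15.1,0,0,0,-0.006,0],[12.3,15.1,-4,0,0,-0.006,0]]]'

```text
t: 2.17
position: [506.9, 77.2, 222.3]
tcp_rot: [-3.097, -0.001, 0.125]
wrist_force: [-1.0, -0.9, 0.1]
grip_width: -0.0
```

```bash
python3 look.py 2; python3 -c "
from h import *
from bench import env
print(loc(env.sense()['position']))"
```

```text
2.17 [506.9  77.2 222.3] [-3.0969e+00 -9.0000e-04  1.2540e-01] [-1.03 -0.91  0.07] -0.024097554674850443
[ 75.72480138   3.15897725 220.87153178]
```

View pics/wristbig2.png

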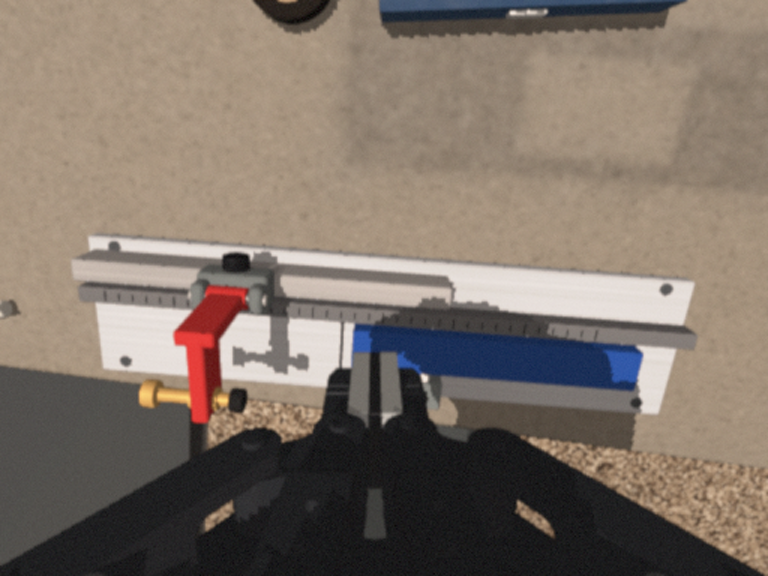

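Call:
apply_moves --commands '[[[0,0,0,0,0,0,0],[0,0,0,0,0,0,0]]]'

```text
t: 2.58
position: [504.9, 78.1, 222.6]
tcp_rot: [-3.097, 0.0, 0.127]
wrist_force: [0.1, -0.1, 0.3]
grip_width: 0.2
```

```bash
python3 -c "
from bench import env
s=env.sense();print(s['q'].round(3),s['joint_torque'].round(1))"
```

```text
[ 0.126  0.237 -0.026  1.308  0.045  3.141] [ -0.3 -70.3  48.5   0.1   0.2  -0. ]
```

Call:
apply_moves --commands '[[[0,0,0,0,0,0.18,0],[0,0,0,0,0,0.36,0],[0,0,0,0,0,0.54,0],[0,0,0,0,0,0.72,0],[0,0,0,0,0,0.9,0]]]'

```text
t: 3.2
position: [504.9, 78.4, 222.4]
tcp_rot: [-3.098, 0.001, 1.033]
wrist_force: [-0.7, 0.5, 0.1]
grip_width: -0.2
```

Call:
apply_moves --commands '[[[0,0,0,0,0,0.18,0],[0,0,0,0,0,0.36,0],[0,0,0,0,0,0.54,0],[0,0,0,0,0,0.72,0],[0,0,0,0,0,0.9,0]]]'

```text
t: 3.82
position: [504.9, 78.4, 222.3]
tcp_rot: [-3.098, 0.002, 1.934]
wrist_force: [0.1, 0.5, -0.1]
grip_width: -0.1
```

Call:
apply_moves --commands '[[[0,0,0,0,0,0.18,0],[0,0,0,0,0,0.36,0],[0,0,0,0,0,0.54,0],[0,0,0,0,0,0.72,0],[0,0,0,0,0,0.9,0]]]'

```text
t: 4.45
position: [504.9, 78.4, 222.3]
tcp_rot: [-3.097, 0.002, 2.833]
wrist_force: [-0.3, 1.0, 0.9]
grip_width: -0.1
```

```bash
python3 -c "
from bench import env
s=env.sense();print(s['t'],s['q'].round(3),s['position'],s['tcp_rot'])"
```

```text
4.45 [ 0.179  0.254 -0.004  1.33  -0.04   0.488] [504.90512496  78.40897353 222.32688601] [-3.09722374e+00  2.49784588e-03  2.83347137e+00]
```

```bash
cat >> h.py <<'E'
from scipy.spatial.transform import Rotation as Ro
def plan(s,local,yaw):
    # shift cm and rotvec to go to local guide point with tool down and yaw
    p=wld(local);c=Ro.from_euler('xyz',s['tcp_rot'])
    T=Ro.from_euler('xyz',[np.pi,0,yaw])
    return ((p-s['position'])/10).round(2),(T*c.inv()).as_rotvec().round(4)
E
python3 -c "
from h import *
from bench import env
s=env.sense();print(loc(s['position']));print(plan(s,[78,96,182],np.pi+YAW))"
```

```text
[ 76.47547923   4.39742444 222.32688601]
(array([-0.37,  9.15, -4.03]), array([ 0.0446, -0.0031,  0.3646]))
```

Call:
apply_moves --commands '[[[-0.1,2.5,0,0.022,-0.001,0.18,0],[-0.2,5.5,-1,0.0446,-0.003,0.3646,0],[-0.3,8.5,-3,0.0446,-0.003,0.3646,0],[-0.37,9.15,-4,0.0446,-0.003,0.3646,0],[-0.37,9.15,-4,0.0446,-0.003,0.3646,0]]]'

```text
t: 5.08
position: [500.8, 169.8, 181.5]
tcp_rot: [-3.141, -0.002, -3.09]
wrist_force: [0.7, 0.0, 0.2]
grip_width: -0.4
```

```bash
python3 look.py 3; python3 -c "
from h import *
from bench import env
s=env.sense();print(s['q'].round(3),loc(s['position']));print(plan(s,[78,96,116],np.pi+YAW))"
```

```text
5.08 [500.8 169.8 181.5] [-3.1408e+00 -1.9000e-03 -3.0904e+00] [0.74 0.   0.18] -0.3931235278893612
[ 0.326  0.287 -0.062  1.223 -0.     0.276] [ 78.33364437  95.42663139 182.427005  ]
(array([-0.04,  0.06, -6.64]), array([ 0.0003, -0.0002,  0.0066]))
```

View pics/wristbig3.png

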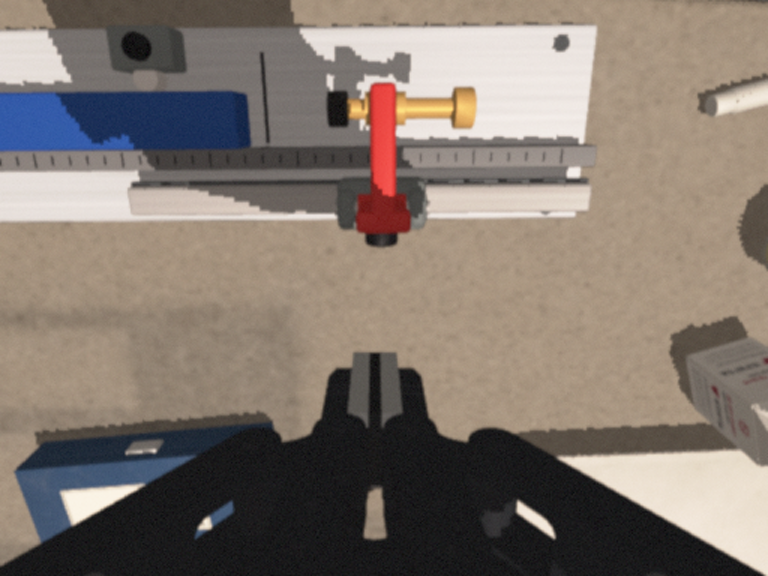

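```bash
python3 -c "
from h import *
d=pickle.load(open('c3.pkl','rb'))
crop(d['scene'],160,90,300,230,5,'pics/sc3.png')"
```

```text
(no output)
```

View pics/sc3.png

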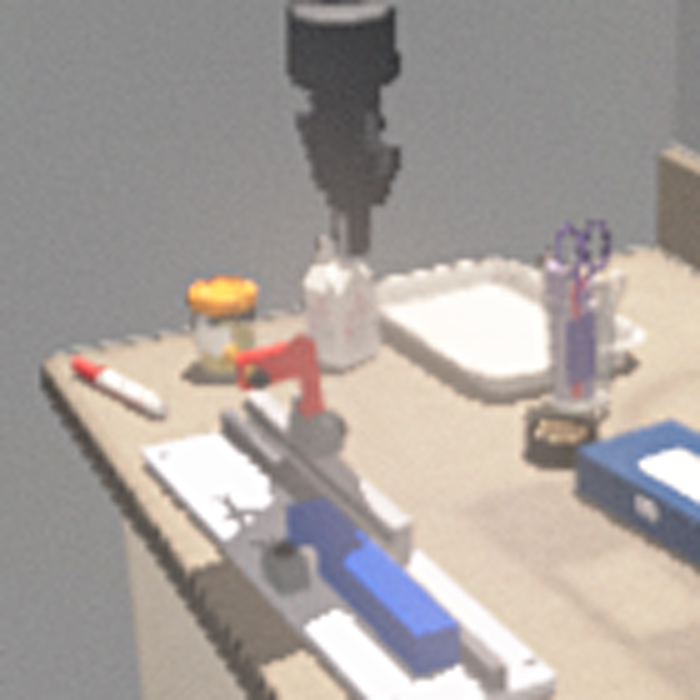

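```bash
python3 - <<'E'
from h import *
d=pickle.load(open('c3.pkl','rb'));w=d['wrist']
f=lambda x,y,z:loc(onz(w,x/1.5,y/1.5,z)).round(1)
print('arm end',f(358,200,129),f(409,200,129)); print('blade end',f(371,88,129),f(395,88,129))
print('tip face',f(328,108,116),f(329,108,123))
print('bar end',f(248,95,44),f(248,148,44)); print('bar y edges',f(50,93,44),f(50,150,44))
print('bed +y',f(595,25,14),f(579,217,14))
E
```

```text
arm end [ 29.3  88.5 129. ] [ 29.4 108.4 129. ]
blade end [-11.5  94.  129. ] [-11.5 102.7 129. ]
tip face [ -5.   76.9 116. ] [ -4.9  77.9 123. ]
bar end [-13.5  28.7  44. ] [13.5 26.5 44. ]
bar y edges [-15.2 -75.3  44. ] [ 13.8 -81.2  44. ]
bed +y [-50.4 219.2  14. ] [ 58.1 223.   14. ]
```

Call:
apply_moves --commands '[[[-0.04,0.16,-3,0,0,0.006,0],[-0.04,0.16,-5.5,0,0,0.006,0],[-0.04,0.16,-6.6,0,0,0.006,0],[-0.74,0.12,-6.6,0,0,0.006,0],[-1.3,0.09,-6.6,0,0,0.006,0]]]'

```text
t: 5.85
position: [488.3, 170.9, 116.7]
tcp_rot: [-3.142, -0.0, -3.085]
wrist_force: [0.5, 0.0, 0.3]
grip_width: 0.1
```

```bash
cat > st.py <<'E'
from h import *
from bench import env
s=env.sense();print(round(s['t'],2),'loc',loc(s['position']).round(2),'F',(Rg.T@s['wrist_force']).round(2),'rot',s['tcp_rot'].round(4),'T',s['wrist_torque'].round(2))
E
python3 st.py; python3 look.py 4
```

```text
5.85 loc [ 65.09  97.67 116.65] F [0.48 0.01 0.31] rot [-3.1415 -0.     -3.0851] T [0.   0.02 0.04]
5.85 [488.3 170.9 116.7] [-3.1415 -0.     -3.0851] [0.48 0.03 0.31] 0.0664566944935351
```

View pics/wristbig4.png

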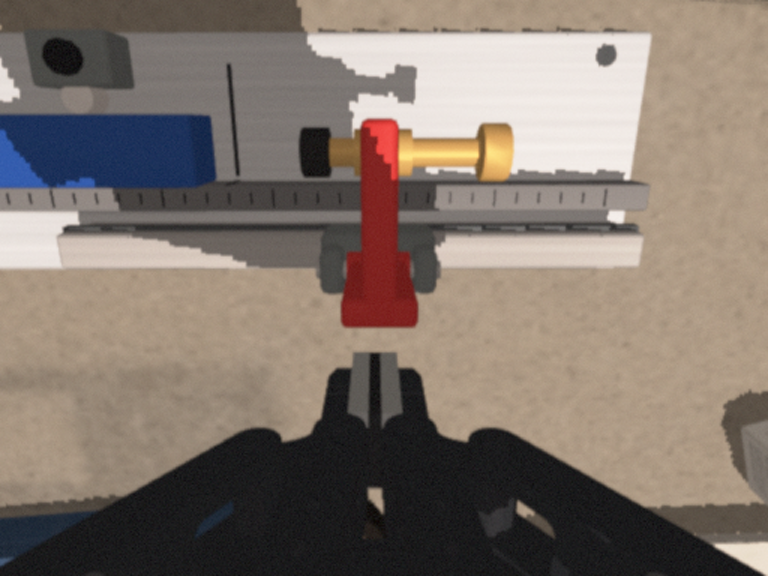

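Call:
apply_moves --commands '[[[-0.7,-0.04,-0.05,0,0,0,0],[-1.25,-0.07,-0.05,0,0,0,0],[-1.8,-0.1,-0.1,0,0,0,0],[-2.4,-0.13,-0.25,0,0,0,0],[-2.9,-0.16,-0.45,0,0,0,0]]]'

```text
t: 6.62
position: [458.9, 169.4, 111.2]
tcp_rot: [-3.141, -0.001, -3.085]
wrist_force: [0.8, 0.2, 2.5]
grip_width: 0.2
```

```bash
python3 st.py; python3 look.py 5
```

```text
6.62 loc [ 35.71  97.81 111.16] F [0.77 0.12 2.48] rot [-3.1414e+00 -9.0000e-04 -3.0848e+00] T [-0.01 -0.25  0.01]
6.62 [458.9 169.4 111.2] [-3.1414e+00 -9.0000e-04 -3.0848e+00] [0.76 0.16 2.48] 0.20617498108241894
```

View pics/wristbig5.png

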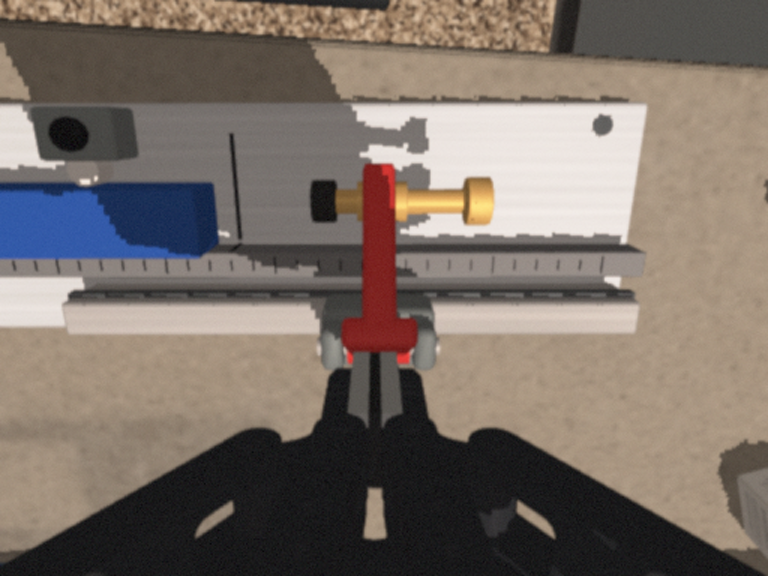

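Call:
apply_moves --commands '[[[-0.5,-0.03,-0.2,0,0,0,0],[-0.95,-0.05,-0.5,0,0,0,0],[-1.4,-0.08,-0.9,0,0,0,0],[-1.75,-0.1,-1.3,0,0,0,0],[-2.05,-0.12,-1.8,0,0,0,0]]]'

```text
t: 7.4
position: [438.3, 168.1, 92.8]
tcp_rot: [-3.141, -0.001, -3.085]
wrist_force: [-1.2, -0.6, 3.8]
grip_width: -0.1
```

Call:
apply_moves --commands '[[[-0.25,-0.01,-0.5,0,0,0,0],[-0.4,-0.02,-0.9,0,0,0,0],[-0.5,-0.03,-1.2,0,0,0,0]]]'

```text
t: 7.78
position: [433.6, 167.8, 80.8]
tcp_rot: [-3.141, -0.001, -3.085]
wrist_force: [-0.8, -0.1, 2.8]
grip_width: -0.2
```

```bash
python3 st.py; python3 look.py 6
```

```text
7.78 loc [10.29 97.72 80.78] F [-0.84 -0.1   2.81] rot [-3.1413e+00 -1.5000e-03 -3.0848e+00] T [ 0.11  0.21 -0.05]
7.78 [433.6 167.8  80.8] [-3.1413e+00 -1.5000e-03 -3.0848e+00] [-0.84 -0.15  2.81] -0.1755684960247967
```

View pics/wristbig6.png

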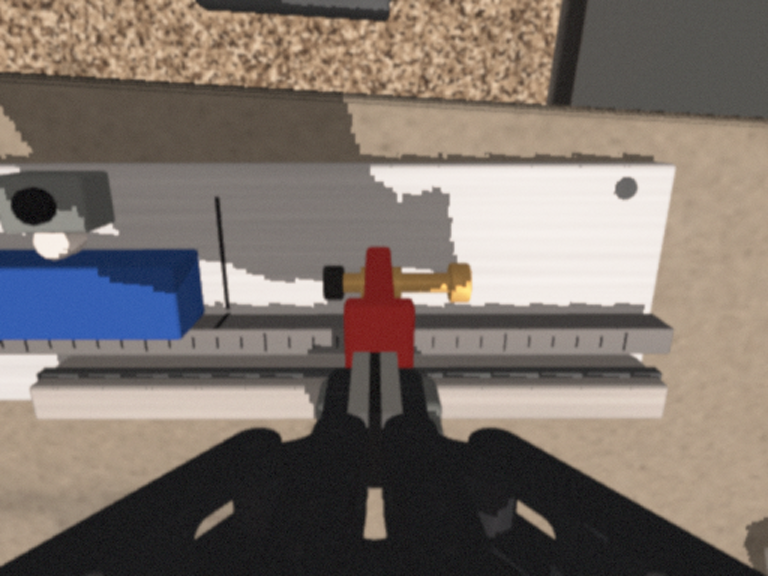

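Call:
apply_moves --commands '[[[-0.05,0,-0.2,0,0,0,0],[-0.05,0,-0.35,0,0,0,0],[-0.05,0,-0.45,0,0,0,0]]]'

```text
t: 8.3
position: [433.1, 167.8, 76.5]
tcp_rot: [-3.141, -0.001, -3.085]
wrist_force: [-3.0, -0.2, 3.8]
grip_width: -0.2
```

Call:
apply_moves --commands '[[[0,0,-0.07,0,0,0,0],[0,0,-0.14,0,0,0,0]]]'

```text
t: 8.55
position: [433.2, 167.9, 76.0]
tcp_rot: [-3.141, -0.001, -3.085]
wrist_force: [-10.7, -3.2, 28.7]
grip_width: 0.2
```

Call:
apply_moves --commands '[[[0,0,0.3,0,0,0,0],[0,0,3,0,0,0,0],[0,0,8,0,0,0,0],[0,0,12,0,0,0,0],[0,0,12,0,0,0,0]]]'

```text
t: 9.18
position: [434.8, 168.4, 197.8]
tcp_rot: [3.14, 0.003, -3.085]
wrist_force: [0.2, 0.3, -1.0]
grip_width: -0.2
```

```bash
python3 st.py; python3 look.py 7
```

```text
9.18 loc [ 11.54  98.22 197.79] F [ 0.18  0.32 -0.96] rot [ 3.1405  0.0034 -3.0849] T [ 0.02 -0.03 -0.03]
9.18 [434.8 168.4 197.8] [ 3.1405  0.0034 -3.0849] [ 0.16  0.33 -0.96] -0.23124218965822027
```

View pics/wristbig7.png

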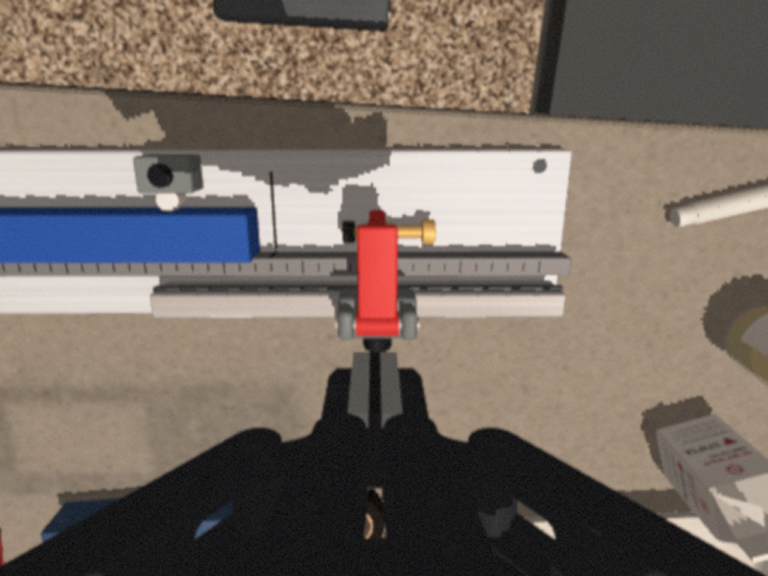

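```bash
python3 - <<'E'
from h import *
d=pickle.load(open('c7.pkl','rb'));w=d['wrist']
crop(w,140,120,300,240,5,'pics/wc7.png')
E
```

```text
(no output)
```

View pics/wc7.png

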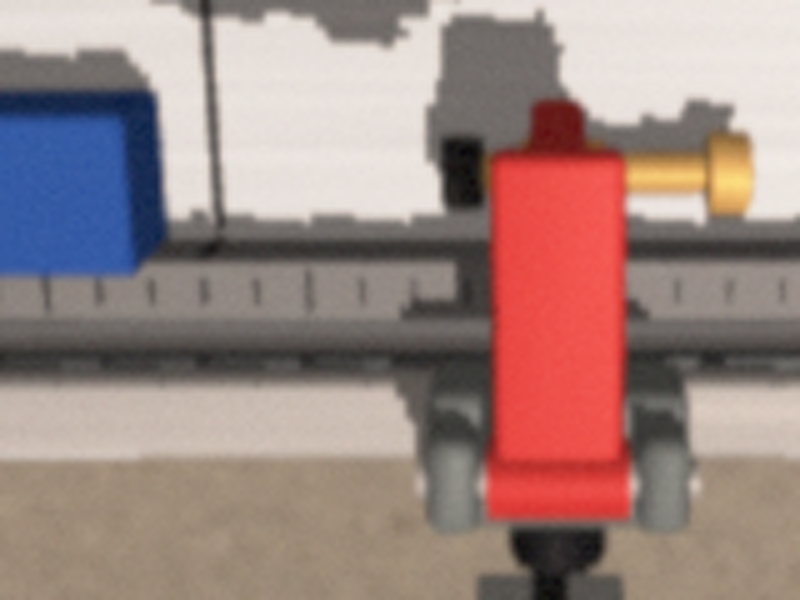

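```bash
python3 - <<'E'
from h import *
d=pickle.load(open('c7.pkl','rb'));w=d['wrist']
f=lambda x,y,z:loc(onz(w,140+x/5,120+y/5,z)).round(1)
print('bar top front edge',f(128,118,44),f(138,272,44),'bottom',f(158,92,14),f(164,240,14))
print('tip face',f(446,172,28),'arm edges',f(492,300,76),f(626,300,76))
d=pickle.load(open('c1.pkl','rb'));w=d['wrist']
m=cv2.inRange(cv2.cvtColor(w['frame'],cv2.COLOR_RGB2HSV),(100,120,60),(130,255,255))
xs=[np.where(m[y]>0)[0] for y in (95,105,115)];print([(x.min(),x.max()) for x in xs])
crop(w,360,70,430,140,8,'pics/wt1.png')
E
python3 - <<'E'
import sys;sys.path.insert(0,'.')
from h import *
from bench import env
print(plan(env.sense(),[0,-100,150],np.pi+YAW))
E
```

```text
bar top front edge [-15.2  22.6  44. ] [13.1 22.2 44. ] bottom [-14.9  21.2  14. ] [14.7 20.3 14. ]
tip face [-2.  77.7 28. ] arm edges [ 9.  87.8 76. ] [  9.  109.7  76. ]
[(np.int64(178), np.int64(376)), (np.int64(179), np.int64(374)), (np.int64(180), np.int64(373))]
(array([  0.16, -19.78,  -4.43]), array([ 0.0008, -0.0023, -0.0003]))
```

View pics/wt1.png

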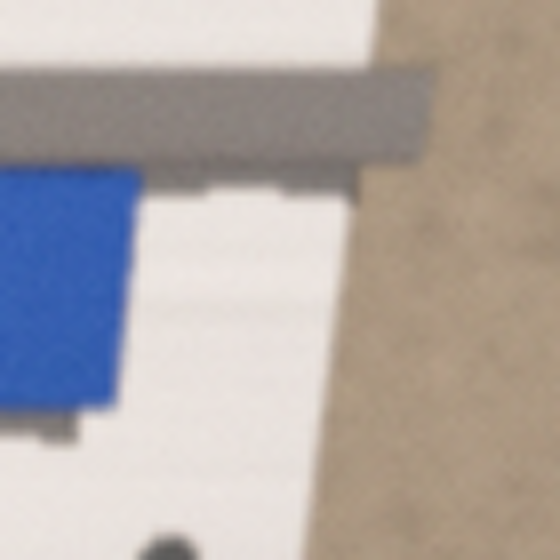

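Call:
apply_moves --commands '[[[0.1,-5,0,0,0,0,0],[0.3,-11,0,0,0,0,0],[0.5,-17,0,0,0,0,0],[0.7,-23,0,0,0,0,0],[0.8,-29,0,0,0,0,0]]]'

```text
t: 9.95
position: [440.4, -123.9, 194.0]
tcp_rot: [3.141, -0.003, -3.085]
wrist_force: [0.7, 0.3, 0.1]
grip_width: -0.1
```

```bash
python3 st.py; python3 -c "
from h import *
from bench import env
print(plan(env.sense(),[0,-220,60],np.pi+YAW))"
```

```text
9.95 loc [   0.62 -193.99  194.03] F [0.69 0.31 0.07] rot [ 3.1413e+00 -2.8000e-03 -3.0848e+00] T [-0.02 -0.01 -0.02]
(array([  0.09,  -2.6 , -13.4 ]), array([-0.0001, -0.0028, -0.0003]))
```

Call:
apply_moves --commands '[[[0.1,-2,-2,0.1,0.004,0,0],[0.1,-2.8,-6,0.2,0.008,0,0],[0.1,-2.8,-10,0.2,0.008,0,0],[0.1,-2.8,-13.4,0.2,0.008,0,0],[0.1,-2.8,-13.4,0.2,0.008,0,0]]]'

```text
t: 10.58
position: [439.9, -149.2, 58.7]
tcp_rot: [2.939, -0.003, -3.085]
wrist_force: [0.4, -0.2, 1.2]
grip_width: -0.1
```

```bash
python3 st.py; python3 look.py 8; python3 -c "
from h import *
d=pickle.load(open('c8.pkl','rb'))
crop(d['scene'],180,110,300,260,4,'pics/sc8.png')"
```

```text
10.57 loc [  -1.32 -219.15   58.66] F [ 0.35 -0.18  1.24] rot [ 2.939  -0.0031 -3.0852] T [-0.17  0.06  0.03]
10.57 [ 439.9 -149.2   58.7] [ 2.939  -0.0031 -3.0852] [ 0.36 -0.16  1.24] -0.12680547444053025
```

View pics/sc8.png

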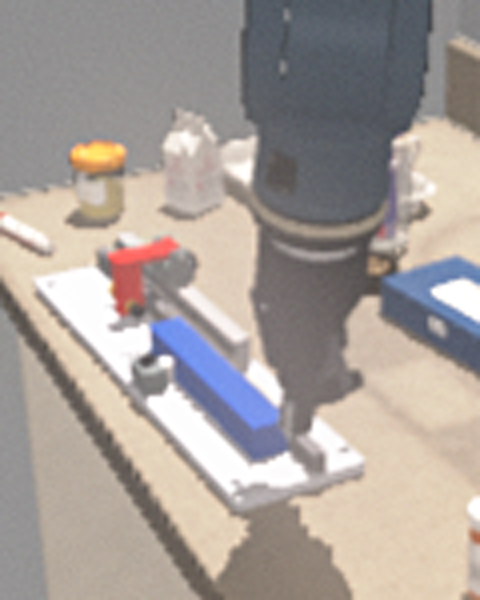

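View pics/wristbig8.png

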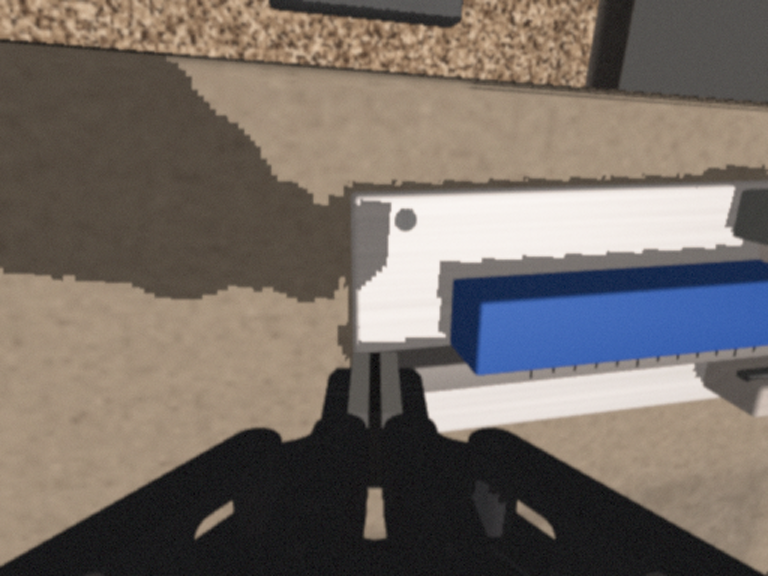

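Call:
apply_moves --commands '[[[0.05,0,-2,0,0,0,0],[0.1,0,-3.3,0,0,0,0],[0.02,1,-3.3,0,0,0,0],[0.0,1.5,-3.3,0,0,0,0],[0.0,1.5,-3.3,0,0,0,0]]]'

```text
t: 11.35
position: [442.6, -134.8, 28.8]
tcp_rot: [2.942, 0.003, -3.084]
wrist_force: [0.1, -0.2, -0.0]
grip_width: 0.1
```

```bash
python3 st.py; python3 look.py 9; python3 -c "
from h import *
d=pickle.load(open('c9.pkl','rb'))
crop(d['scene'],200,150,300,250,6,'pics/sc9.png')"
```

```text
11.35 loc [   2.19 -204.91   28.84] F [ 0.04 -0.24 -0.02] rot [ 2.9421e+00  3.0000e-03 -3.0841e+00] T [-0.19 -0.   -0.02]
11.35 [ 442.6 -134.8   28.8] [ 2.9421e+00  3.0000e-03 -3.0841e+00] [ 0.06 -0.23 -0.02] 0.14227435579686004
```

View pics/sc9.png

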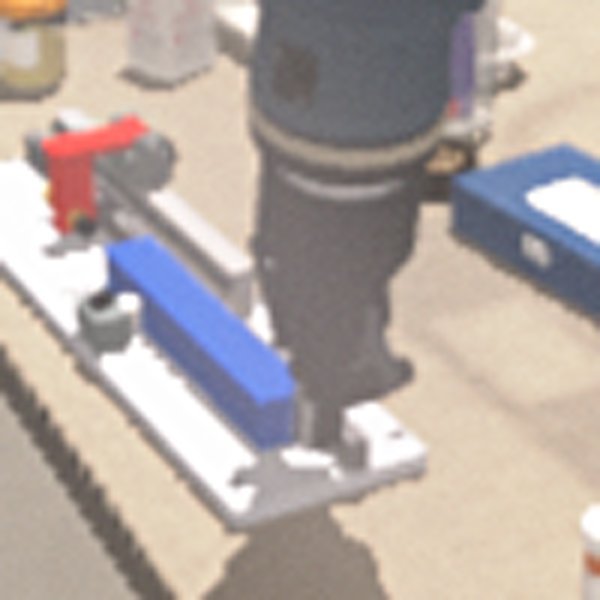

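View pics/wristbig9.png

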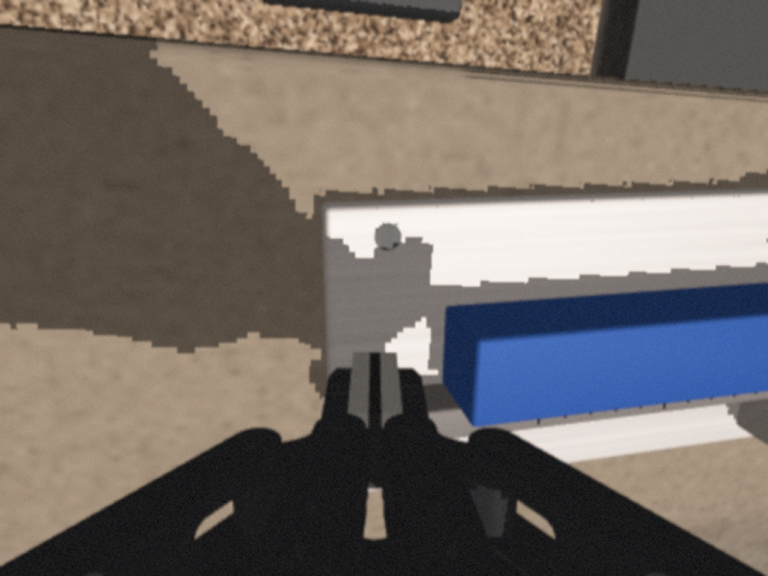

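Call:
apply_moves --commands '[[[-0.3,0,-0.3,0,0,0,0],[-0.32,0.4,-0.3,0,0,0,0],[-0.34,0.7,-0.3,0,0,0,0],[-0.35,0.9,-0.3,0,0,0,0],[-0.36,1.1,-0.3,0,0,0,0]]]'

```text
t: 12.12
position: [438.7, -124.0, 25.3]
tcp_rot: [2.942, 0.002, -3.085]
wrist_force: [0.2, -0.5, -0.4]
grip_width: 0.2
```

```bash
python3 st.py
```

```text
12.12 loc [  -1.06 -193.96   25.27] F [ 0.2  -0.5  -0.43] rot [ 2.9418e+00  2.3000e-03 -3.0848e+00] T [-0.15 -0.05 -0.08]
```

Call:
apply_moves --commands '[[[-0.01,0.15,0,0,0,0,0],[-0.02,0.3,0,0,0,0,0],[-0.025,0.45,0,0,0,0,0],[-0.03,0.6,0,0,0,0,0]]]'

```text
t: 12.62
position: [438.4, -118.6, 25.2]
tcp_rot: [2.943, 0.002, -3.085]
wrist_force: [-1.1, -7.9, 0.4]
grip_width: 0.0
```

```bash
python3 st.py
```

```text
12.62 loc [  -1.01 -188.53   25.24] F [-1.54 -7.79  0.42] rot [ 2.9430e+00  2.2000e-03 -3.0851e+00] T [-1.69  0.27  0.14]
```

Call:
apply_moves --commands '[[[-0.02,0.3,0,0,0,0,0],[-0.035,0.6,0,0,0,0,0],[-0.05,0.9,0,0,0,0,0],[-0.07,1.2,0,0,0,0,0],[-0.085,1.5,0,0,0,0,0]]]'

```text
t: 13.25
position: [437.6, -104.0, 25.3]
tcp_rot: [2.944, 0.002, -3.085]
wrist_force: [-1.2, -8.5, -0.4]
grip_width: 0.0
```

```bash
python3 st.py
```

```text
13.25 loc [  -1.02 -173.88   25.26] F [-1.68 -8.4  -0.41] rot [ 2.9438e+00  2.1000e-03 -3.0854e+00] T [-1.67  0.16  0.06]
```

Call:
apply_moves --commands '[[[-0.02,0.3,0,0,0,0,0],[-0.035,0.6,0,0,0,0,0],[-0.05,0.9,0,0,0,0,0],[-0.07,1.2,0,0,0,0,0],[-0.085,1.5,0,0,0,0,0]]]'

```text
t: 13.88
position: [436.7, -89.0, 25.2]
tcp_rot: [2.944, 0.002, -3.085]
wrist_force: [-1.4, -7.7, 0.4]
grip_width: 0.2
```

```bash
python3 st.py;  python3 look.py 10; python3 -c "
from h import *
d=pickle.load(open('c10.pkl','rb'))
crop(d['scene'],190,130,310,250,6,'pics/sc10.png')"
```

```text
13.88 loc [  -1.06 -158.85   25.25] F [-1.83 -7.56  0.38] rot [ 2.9438e+00  2.1000e-03 -3.0854e+00] T [-1.76  0.24  0.06]
13.88 [436.7 -89.   25.2] [ 2.9438e+00  2.1000e-03 -3.0854e+00] [-1.4  -7.65  0.38] 0.24360588318947807
```

View pics/sc10.png

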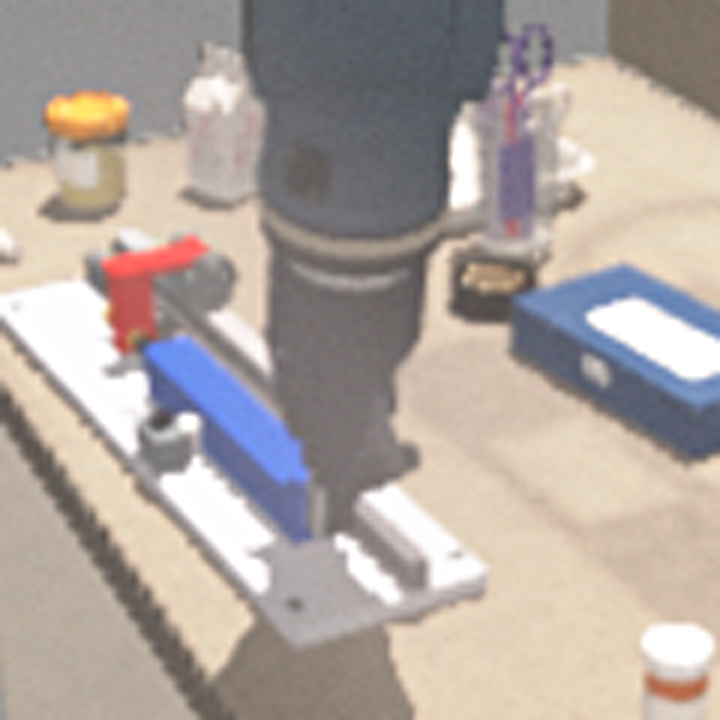

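View pics/wristbig10.png

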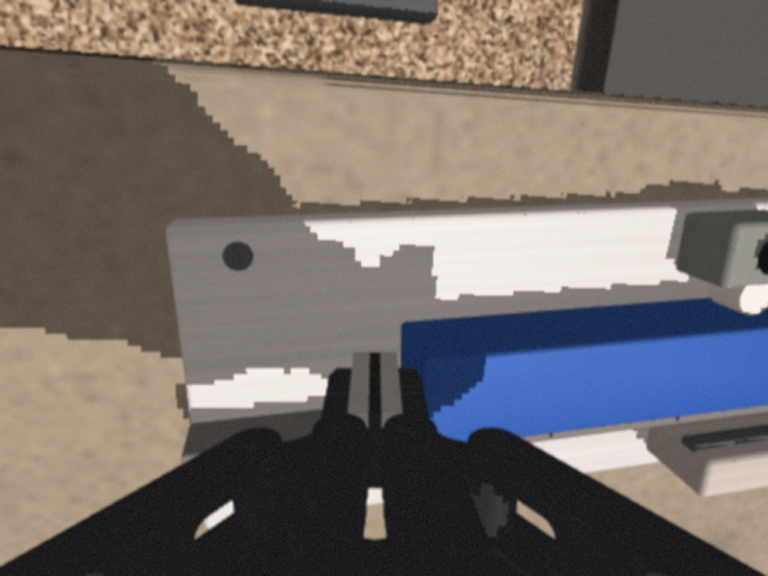

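Call:
apply_moves --commands '[[[-0.02,0.3,0,0,0,0,0],[-0.035,0.6,0,0,0,0,0],[-0.05,0.9,0,0,0,0,0],[-0.07,1.2,0,0,0,0,0],[-0.08,1.4,0,0,0,0,0]]]'

```text
t: 14.65
position: [435.9, -74.9, 25.2]
tcp_rot: [2.944, 0.002, -3.085]
wrist_force: [-1.3, -8.6, 0.2]
grip_width: 0.2
```

Call:
apply_moves --commands '[[[-0.005,0.1,0,0,0,0,0],[-0.01,0.2,0,0,0,0,0],[-0.015,0.3,0,0,0,0,0]]]'

```text
t: 15.02
position: [435.7, -72.0, 25.2]
tcp_rot: [2.944, 0.002, -3.085]
wrist_force: [-1.2, -9.3, 0.4]
grip_width: 0.1
```

Call:
apply_moves --commands '[[[-0.005,0.1,0,0,0,0,0],[-0.01,0.2,0,0,0,0,0]]]'

```text
t: 15.28
position: [435.6, -70.1, 25.2]
tcp_rot: [2.944, 0.002, -3.085]
wrist_force: [-1.3, -7.9, 1.4]
grip_width: 0.2
```

```bash
python3 st.py;  python3 look.py 11; python3 -c "
from h import *
d=pickle.load(open('c11.pkl','rb'))
crop(d['scene'],190,150,290,230,7,'pics/sc11.png')"
```

```text
15.28 loc [  -1.09 -139.92   25.22] F [-1.76 -7.81  1.42] rot [ 2.9439e+00  2.0000e-03 -3.0854e+00] T [-1.87  0.31  0.11]
15.28 [435.6 -70.1  25.2] [ 2.9439e+00  2.0000e-03 -3.0854e+00] [-1.32 -7.89  1.42] 0.19017216880200688
```

View pics/sc11.png

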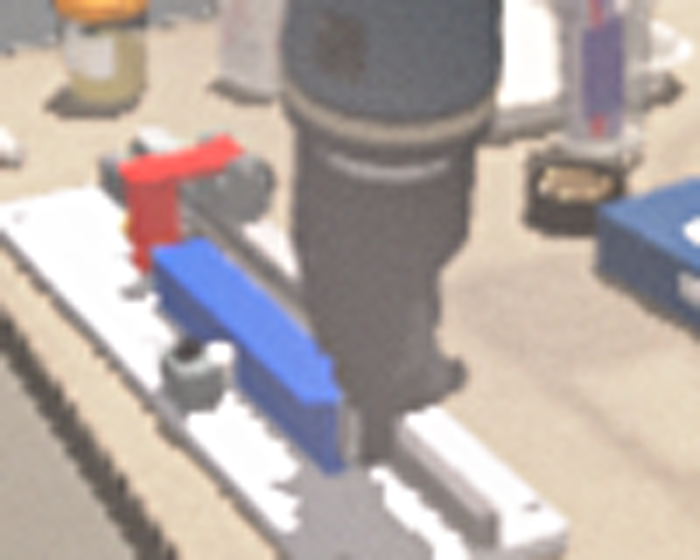

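Call:
apply_moves --commands '[[[-0.005,0.1,0,0,0,0,0],[-0.01,0.2,0,0,0,0,0]]]'

```text
t: 15.68
position: [435.5, -68.1, 25.2]
tcp_rot: [2.944, 0.002, -3.085]
wrist_force: [-1.1, -9.5, 0.1]
grip_width: -0.1
```

Call:
apply_moves --commands '[[[-0.003,0.05,0,0,0,0,0],[-0.005,0.1,0,0,0,0,0]]]'

```text
t: 15.92
position: [435.5, -67.1, 25.2]
tcp_rot: [2.944, 0.002, -3.085]
wrist_force: [-1.3, -9.5, 1.1]
grip_width: -0.0
```

Call:
apply_moves --commands '[[[-0.003,0.05,0,0,0,0,0],[-0.005,0.1,0,0,0,0,0]]]'

```text
t: 16.18
position: [435.4, -66.1, 25.2]
tcp_rot: [2.944, 0.002, -3.085]
wrist_force: [-1.6, -10.6, 1.3]
grip_width: 0.0
```

Call:
apply_moves --commands '[[[-0.003,0.05,0,0,0,0,0],[-0.005,0.1,0,0,0,0,0]]]'

```text
t: 16.42
position: [435.3, -65.1, 25.2]
tcp_rot: [2.944, 0.002, -3.085]
wrist_force: [-1.8, -9.1, 2.3]
grip_width: -0.3
```

Call:
apply_moves --commands '[[[-0.003,0.05,0,0,0,0,0],[-0.005,0.1,0,0,0,0,0]]]'

```text
t: 16.68
position: [435.3, -64.1, 25.2]
tcp_rot: [2.944, 0.002, -3.085]
wrist_force: [-1.8, -9.4, 1.5]
grip_width: 0.1
```

Call:
apply_moves --commands '[[[-0.003,0.05,0,0,0,0,0],[-0.005,0.1,0,0,0,0,0]]]'

```text
t: 16.92
position: [435.2, -63.2, 25.2]
tcp_rot: [2.944, 0.002, -3.085]
wrist_force: [-2.2, -11.4, 2.3]
grip_width: 0.1
```

```bash
python3 st.py;  python3 look.py 12; python3 -c "
from h import *
d=pickle.load(open('c12.pkl','rb'))
crop(d['scene'],195,150,275,220,9,'pics/sc12.png')
print(proj(d['scene'],wld([15,-121,44])),proj(d['scene'],wld([-1,77,28])))"
```

```text
16.93 loc [  -1.09 -133.1    25.21] F [ -2.88 -11.26   2.26] rot [ 2.9443e+00  1.9000e-03 -3.0855e+00] T [-2.34  0.46  0.14]
16.93 [435.2 -63.2  25.2] [ 2.9443e+00  1.9000e-03 -3.0855e+00] [ -2.24 -11.41   2.26] 0.07344984174247948
[242.7678453  206.42695533] [214.00385957 188.03860165]
```

View pics/sc12.png

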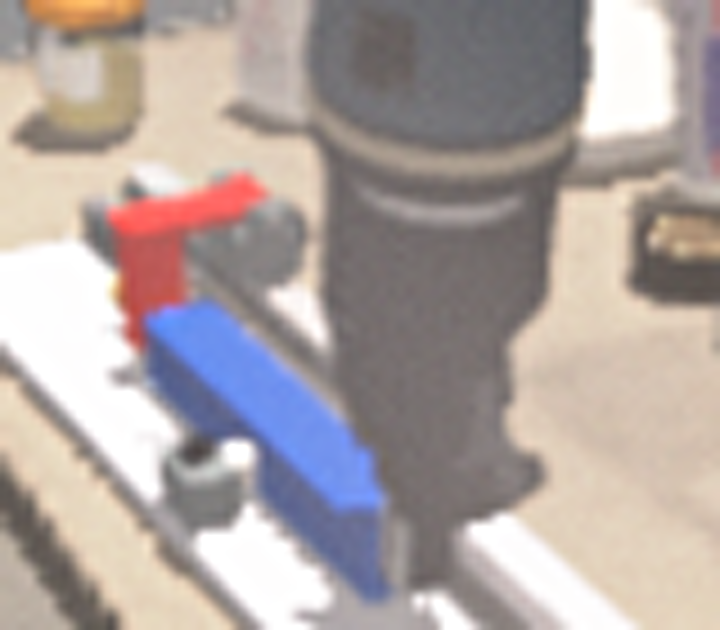

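View pics/wristbig12.png

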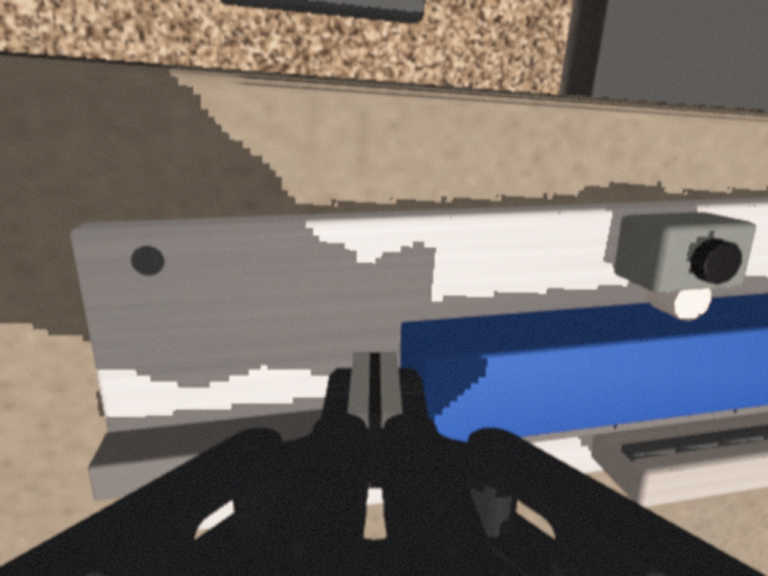

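Call:
apply_moves --commands '[[[-0.003,0.05,0,0,0,0,0]]]'

```text
t: 17.2
position: [435.2, -62.9, 25.2]
tcp_rot: [2.945, 0.002, -3.086]
wrist_force: [-2.5, -13.7, 2.4]
grip_width: 0.4
```

Call:
apply_moves --commands '[[[-0.003,0.05,0,0,0,0,0]]]'

```text
t: 17.32
position: [435.2, -62.6, 25.2]
tcp_rot: [2.945, 0.002, -3.086]
wrist_force: [-2.4, -15.6, 2.5]
grip_width: -0.0
```

Call:
apply_moves --commands '[[[-0.003,0.05,0,0,0,0,0]]]'

```text
t: 17.45
position: [435.2, -62.3, 25.2]
tcp_rot: [2.946, 0.002, -3.086]
wrist_force: [-2.7, -16.6, 2.6]
grip_width: 0.0
```

Call:
apply_moves --commands '[[[0,0,0,0,0,0,0],[0,0,0,0,0,0,0]]]'

```text
t: 17.7
position: [435.2, -62.3, 25.2]
tcp_rot: [2.946, 0.002, -3.086]
wrist_force: [-2.5, -16.2, 2.3]
grip_width: -0.2
```

Call:
apply_moves --commands '[[[-0.002,0.03,0,0,0,0,0],[-0.002,0.03,0,0,0,0,0],[-0.002,0.03,0,0,0,0,0],[-0.002,0.03,0,0,0,0,0],[-0.002,0.03,0,0,0,0,0]]]'

```text
t: 18.32
position: [435.2, -62.2, 25.2]
tcp_rot: [2.946, 0.002, -3.086]
wrist_force: [-3.6, -17.7, 3.2]
grip_width: -0.0
```

Call:
apply_moves --commands '[[[0,0,0,0,0,0,0],[0,0,0,0,0,0,0]]]'

```text
t: 18.58
position: [435.2, -62.2, 25.2]
tcp_rot: [2.946, 0.002, -3.086]
wrist_force: [-2.9, -16.6, 1.8]
grip_width: -0.1
```

Call:
apply_moves --commands '[[[0.005,-0.1,0,0,0,0,0],[0.01,-0.25,0,0,0,0,0],[0.03,-0.6,0,0,0,0,0],[0.1,-1.8,0,0,0,0,0],[0.17,-3,0,0,0,0,0]]]'

```text
t: 19.2
position: [436.9, -91.2, 25.2]
tcp_rot: [2.942, 0.002, -3.085]
wrist_force: [0.2, -0.8, 0.7]
grip_width: -0.1
```

```bash
python3 st.py
```

```text
19.2 loc [  -0.99 -161.14   25.21] F [ 0.15 -0.82  0.71] rot [ 2.9418e+00  2.2000e-03 -3.0849e+00] T [-0.16  0.06 -0.01]
```

Call:
apply_moves --commands '[[[0,-0.5,4,0,0,0,0],[0,-1,10,0,0,0,0],[0,1,15,-0.1,0,0,0],[0,5,18,-0.2,0,0,0],[0,10,18,-0.2,0,0,0]]]'

```text
t: 19.82
position: [438.2, 10.6, 207.9]
tcp_rot: [-3.14, -0.004, -3.086]
wrist_force: [0.7, 0.5, 0.2]
grip_width: 0.1
```

```bash
python3 st.py; python3 look.py 13
```

```text
19.82 loc [  6.03 -59.58 207.87] F [0.69 0.48 0.2 ] rot [-3.14   -0.0041 -3.086 ] T [ 0.02 -0.08 -0.02]
19.82 [438.2  10.6 207.9] [-3.14   -0.0041 -3.086 ] [0.66 0.52 0.2 ] 0.12834879483895814
```

View pics/wristbig13.png

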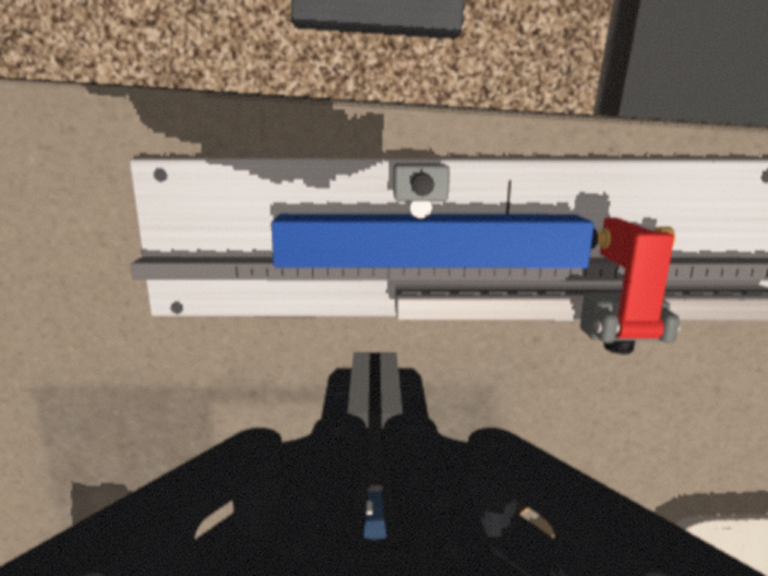

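Call:
apply_moves --commands '[[[-0.2,5,0,0,0,0,0],[-0.5,10,0,0,0,0,0],[-0.7,13,0,0,0,0,0],[-0.7,13,0,0,0,0,0]]]'

```text
t: 20.48
position: [430.1, 139.9, 204.9]
tcp_rot: [-3.142, -0.01, -3.084]
wrist_force: [0.1, 0.5, 0.4]
grip_width: -0.3
```

```bash
python3 st.py; python3 look.py 14;python3 - <<'E'
from h import *
d=pickle.load(open('c14.pkl','rb'));w=d['wrist']
crop(w,180,110,340,240,5,'pics/wc14.png')
E
```

```text
20.48 loc [  5.22  69.99 204.87] F [0.16 0.47 0.44] rot [-3.1415 -0.0099 -3.0845] T [-0.01  0.05 -0.07]
20.48 [430.1 139.9 204.9] [-3.1415 -0.0099 -3.0845] [0.14 0.48 0.44] -0.2707648712092644
```

View pics/wc14.png

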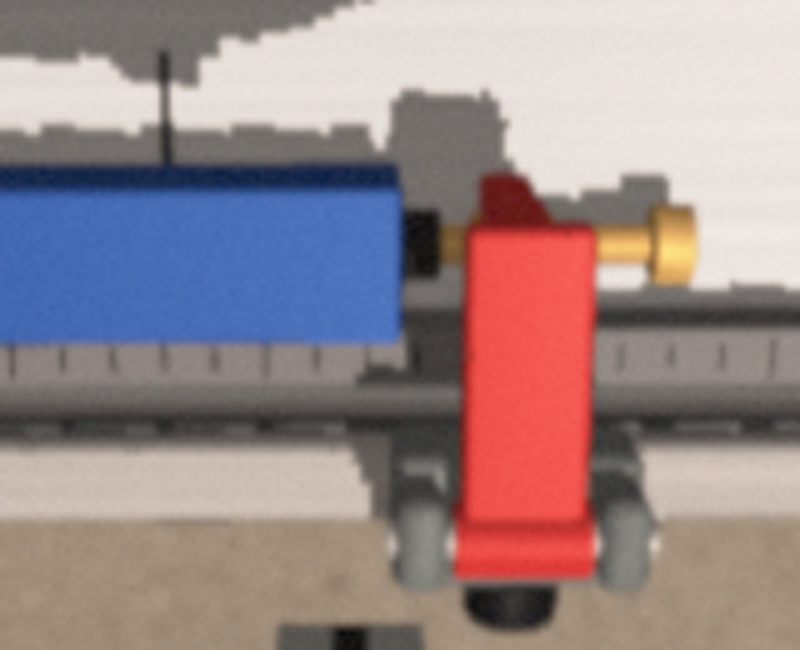

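```bash
python3 - <<'E'
from h import *
d=pickle.load(open('c14.pkl','rb'));w=d['wrist']
f=lambda x,y,z:loc(onz(w,180+x/5,110+y/5,z)).round(1)
print('arm',f(468,380,76),f(593,380,76),'tip',f(404,240,28),'bar',f(400,190,44),f(400,342,44),f(50,188,44),f(50,342,44))
from bench import env
print(env.close_job())
E
```

```text
arm [11.3 88.3 76. ] [ 11.4 109.6  76. ] tip [-2.6 78.8 28. ] bar [-15.5  77.4  44. ] [13.6 77.7 44. ] [-16.  13.  44.] [13.5 11.4 44. ]
the job is handed in; nothing more can be done
None
```

I flipped the red stop arm fully down, pushed the bar along the fence until it met the rubber tip, and handed the job in at about 20 s. `close_job()` gave no verdict.

- **Arm:** it met its hard stop at about 29 N, with the tool at 76 mm, the height expected for the arm lying level. The last picture shows it still down.
- **Push:** sliding took about 8–9 N. At the tip I held about 16–18 N in total for a little over 1 s. That leaves about 7–8 N on the rubber, a figure worked out by subtracting the drag, since nothing measures it directly.
- **Final position:** in the last wrist picture the bar's front face touches the tip with no visible gap. The bar looks flat and runs along the fence. The tool had backed off with the wrist force near zero.
- **Carriage:** the arm's edges were at 87.8 and 109.7 mm along the guide before the push, and 88.3 and 109.6 mm after. That agrees within the camera error.
- **Bystanders:** I felt no contact with any of them, but I did not measure them again at the end.

**Problems and disagreements:**
- On the first reach the last joint hit its range limit, so I turned the tool half a turn before going on.
- The tip's place read 77.7 mm before the push and 78.8 mm after, against a bar end of about 77.5 mm. That 1 mm difference is within camera error and the rubber's yield.

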